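Clamp a filled glass absorption cell in its holder by feel

ROBOT

A 6-joint arm with a two-finger parallel gripper is mounted at the origin on a cart in front of the work surface, level with it; the furniture and walls round the work are solid. World frame = base frame: x ahead of the robot, y to its left, z up, the work surface at z = 0. Lengths are in m, angles in rad, forces in N, time in s.
With the tool pointing down it reaches from about 0.3 to 0.875 m from the base axis. Payload 6.4 kg.
Tool frame: the origin (TCP) lies at the very end of the fingers, on their centre line; the grasp point (between the pads) lies 19 mm behind it; z points along the fingers, y is the direction in which the jaws open and shut (so a half turn about z gives the same grasp; the last joint's range is limited). The gripper opens to 85 mm and grips with 20 to 120 N. Pads are 22 mm wide; open, the fingers measure 114 mm over their backs; the gripper's body (76 mm by 85 mm) begins 54 mm behind the grasp point. The pads swing forward as they close: fully open they stand 13 mm farther back than shut.
Start: joints at [1.025, 0.181, 1.607, -0, 1.354, -0.206], TCP at [0.192, 0.542, 0.231] pointing down, gripper open.
Joint ranges: [-2.99, 2.99], [-0.89, 2.07], [0.3, 2.58], [-1.14, 4.28], [0, 2.63], [-3.12, 3.12]. Speed limits (rad/s): [2.57, 2.57, 3.01, 3.14, 3.14, 3.14].

INTERFACE

Orientations are given as a unit quaternion [w, x, y, z].
In Python, from cell import observe, viewer, job gives the robot as it stands.
- The arm moves only by the tool apply_moves, never from a script. Its argument "increments" is a list of rows, each a list of 4 numbers: the shift along the world's x, y, z in mm, then the turn about the world's z in degrees. In form: [[tx, ty, tz, roll], ...]. A call has 1 to 10 rows; each row is the pose to reach, as a shift and turn from the pose commanded when the call began; what a row does not reach only later rows make up. A row lasts 1/10 s, in which the tool goes at most 50 mm and 8.59 degrees, less where a joint would pass 70% of its speed; a pose out of reach is approached as far as the arm can. A call with a gripper value outside its range is refused whole. "gripper" is the opening, from 0 (shut) to 1 (fully open), set as the call begins (left out, the last holds). The fingers move at their own pace and stop on an object; "squeeze" is the grip in N (left out, the last holds). Time passes only in rows, so rows that repeat a pose let the fingers close. It gives the time, the measured TCP pose, the force and the opening at its end, in the units of the state.
- observe(): the state, without advancing time (a new reading comes with each control period).
- viewer.capture(name): name is "scene" or "top"; returns (picture, depth): 400x640x3 uint8, blue, green, red; 400x640 float32, m along the optical axis (not along the pixel's ray), 0 where there is no reading.
- viewer.camera_model(name): a dict with "fx", "fy", "cx", "cy" (pixels), "extrinsics" (4x4, takes a point from camera to world coordinates). Camera axes: x right, y down, z forward; pixel columns grow to the right and rows downward; lengths in m; the calibration is good to about 2 mm. A picture is of the moment at which its call begins. camera_model takes no time and is no camera call.
- job.job_done(): hands the job in, once; it reports no verdict.
Trained networks look in the newest picture that a camera, given by its name, has taken for a name from the list of things; names that differ only in an ending like _2 or _b are one class to them, and where a whole thing is asked for, a point or a joint stands for the part that bears it (a point fixed in the world has none). Each returns a list of dicts, best first, with "p" (0 to 1); they miss things now and then, are a little off and sometimes report something else, mostly with a low value. They report only what shows in the picture. A call takes as long as a camera call.
- viewer.trace(camera, target): "mask" (400x640 bool, what is visible of it) and "bbox" ([centre column, centre row, width, height] in pixels, round what is visible of it).
The state is a dict: "t": time; "joint_pos": joint angles; "joint_velocities": joint speeds; "tau": joint torques, N m; "tool_pos": TCP position; "tcp_rot": TCP orientation; "contact_force": force on the tool from outside, world axes, zero at the start; "wrist_torque": the same for the moment, N m; "gripper_width": finger opening in m.
Only numpy, scipy, OpenCV 4.12 (cv2) and the standard library are available. Lean on these libraries where they do the work, as an engineer would, in place of code of your own. Each camera call takes 0.05 s, during which the arm holds its last target.

TASK

Mount the amber glass cell for its measurement: lay it, filling ports up, on the two rods of the cell holder between the end stop and the tailstock, then slide the tailstock with the black handle up until its sprung nose holds the cell snugly against the end stop, with about 5 N. The cell is thin glass full of sample: grip it lightly, keep it level, set it down softly without dropping it and never press hard on it; leave the clear cell, the beaker, the petri dish and the pen where they are.

Things in the scene. Friction and masses are not known exactly. Their poses are not given: they have to be found in the camera images.
- amber_cell: amber glass measuring cell, origin 18 mm below its axis at mid-length. Thin glass full of sample, about 0.12 kg: it bears at most 50 N from each finger, and 25 N from the holder and on its ends. Its z axis points up through the two filling ports, which stand on the barrel 30 mm either side of mid-length and reach 24 mm above the axis; between them some 48 mm of bare barrel are free to grip.
- amber_cell_center (a point): centre of the amber cell, on its axis: y runs along the cell, z up. Barrel 26 mm in diameter, black end discs 36 mm in diameter and 12 mm thick, 110 mm long over all. It starts level, ports up, on the two white V supports of a stand (under its end discs), its axis 40 mm above the bench; the stand's base is 9 mm high.
- clear_cell_center (a point): centre of a clear glass cell of the same shape and size on a stand of the same kind; a bystander that stays where it is
- rail: cell holder, origin on the bench at mid-length; y runs along it from the grey tailstock to the dark end stop. Aluminium base 64 x 330 mm, its top 14 mm above the bench; above it two steel rods 8 mm thick, 16 mm between centres, 36 mm above the bench, on which a cell lies by its end discs. Behind its left end stands a fixed instrument box 155 mm high.
- rail_axis (a point): point 56.5 mm above the holder's origin, where the axis of a mounted cell runs; same axes as the holder. The end stop is a fixed block on the rods, 52 mm wide, 85 mm high. It is set by hand and not reported: its white face lies anywhere from 85 to 115 mm along +y from this point, to be found by feel or sight.
- handle (a point): centre of the black handle block on top of the tailstock, 105 mm above the bench: 16 mm thick along the slide, 30 mm across it, 30 mm high (top at 120 mm, underside at 90 mm), same axes as the holder. The tailstock below it is 52 mm wide and 28 mm long.
- nose_face (a point): centre of the white front face (25 mm across) of the tailstock's nose while nothing presses on it: 26 mm along +y from the handle, on the cell's axis; moves with the tailstock. The nose gives way by up to 8 mm at 1.2 N per mm (fully in at 10 N, rigid from there); how far it is pressed in is not reported. At the start it is at least 155 mm from the end stop.
- tailstock (a joint): slide of the tailstock along the holder in m: 0 = fully back, grows towards the end stop, up to 0.125. About 8 N of friction resists it and keeps it where it is left; the free nose face is at -0.100 m + this value along y from the rail_axis point.
- beaker_center (a point): small glass beaker behind the holder, 50 mm wide, 58 mm high; bystander (point half-way up)
- dish_center (a point): clear petri dish behind the holder, 61 mm wide, 12 mm high; bystander (point half-way up)
- pen_center (a point): blue marker pen on the bench to the right of the holder, 130 mm long, 13 mm thick; bystander (its middle)

How it is judged:
By the outcome, as a careful person would: the job done as asked, in the order asked, and still so for the second after the job is handed in, with the robot touching nothing.
It also fails if it takes over 58 s, if anything falls off the work surface, if the arm or the gripper's body presses on something with over 40 N, if the wrist force passes 120 N, or if a joint passes its speed limit or range.

## Working session

There is one attempt and no reset: what is moved stays moved. The work goes in short steps, Python scripts to look and compute and a tool call to move; the robot and the scene stay as the last step left them, time stands still between calls to the robot, and variables do not carry over. Pictures are saved under pics/ and viewed, and the job is handed in when it is done.

Besides the shell and the picture viewer there is one more tool, called after "Emit:" by a JSON object that holds its "op" and its "data", one argument or row to a line. apply_moves: Moves the arm, as the interface text tells. Its arguments: {"type":"object","properties":{"increments":{"type":"array","items":{"type":"array","items":{"type":"number"}}},"gripper":{"type":"number"},"squeeze":{"type":"number"}},"required":["increments"]}

```bash
ls; mkdir -p pics
cat > h.py <<'E'
import numpy as np, cv2
from cell import observe, viewer, job
def cap(n,f):
    im,d=viewer.capture(n); cv2.imwrite('pics/'+f+'.png',im); np.save('pics/'+f+'.npy',d); return im,d
def world(n,d,mask=None):
    m=viewer.camera_model(n); E=np.array(m["extrinsics"])
    v,u=np.mgrid[0:d.shape[0],0:d.shape[1]]
    P=np.stack([(u-m["cx"])/m["fx"]*d,(v-m["cy"])/m["fy"]*d,d],-1)
    return P@E[:3,:3].T+E[:3,3]
E
python3 - <<'E'
from h import *
for n in ("scene","top"):
    cap(n,n+"0"); m=viewer.camera_model(n); print(n,m)
s=observe(); print(s)
E
```

```text
pics
scene {'fx': 410.08271911083864, 'fy': 410.08271911083864, 'cx': 322.77676747492865, 'cy': 191.07479354253502, 'extrinsics': array([[ 0.86617282, -0.34013932,  0.36612824,  0.25779207],
       [-0.49946394, -0.56465925,  0.65703555, -0.76456857],
       [-0.01674593, -0.75197419, -0.65897982,  0.74823048],
       [ 0.        ,  0.        ,  0.        ,  1.        ]])}
top {'fx': 482.3061872821605, 'fy': 482.3061872821605, 'cx': 318.9843037671974, 'cy': 206.7620400082486, 'extrinsics': array([[ 1.52121501e-02, -9.96175318e-01,  8.60425845e-02,
         4.57062396e-01],
       [-9.99884068e-01, -1.52128350e-02,  6.47768852e-04,
        -1.09179299e-01],
       [ 6.63660303e-04, -8.60424634e-02, -9.96291250e-01,
         1.59158945e+00],
       [ 0.00000000e+00,  0.00000000e+00,  0.00000000e+00,
         1.00000000e+00]])}
{'t': 0.1, 'joint_pos': array([ 1.02470154e+00,  1.81463566e-01,  1.60788061e+00,  4.50660309e-06,
        1.35383459e+00, -2.06297175e-01]), 'joint_velocities': array([-0.00073222, -0.00213071, -0.00097714,  0.00161153, -0.00096808,
       -0.00065498]), 'tau': array([ 2.23050929e-04, -4.45873153e+01, -3.52235305e+01, -2.53003218e-04,
        4.03403930e-03,  2.76323178e-06]), 'tool_pos': array([0.19136453, 0.5416994 , 0.23048929]), 'tcp_rot': array([-2.93403419e-04,  1.69083041e-01,  9.85601490e-01, -7.36788938e-04]), 'contact_force': array([-0.09149131, -0.6010048 , -0.46436732]), 'wrist_torque': array([-0.06135391,  0.01849796, -0.01028472]), 'gripper_width': 0.08522524331445634}
```

View pics/scene0.png

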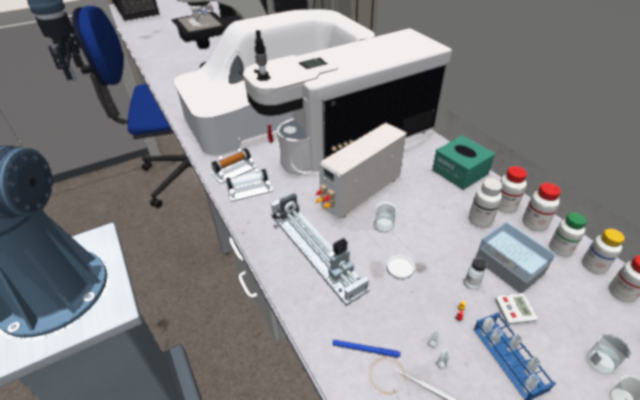

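View pics/top0.png

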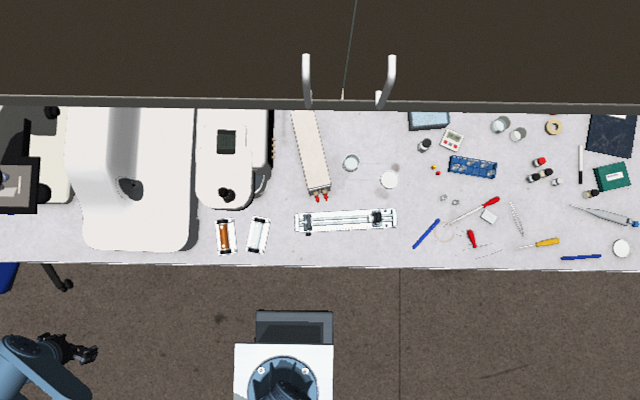

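Amber cell is at top-view (223,236) and the clear one at (258,235). The rail spans (296–397, 220), with the end stop on the left and the handle at (376,217).

Run:
```python
from h import *
import pickle
out={}
for n in ("scene","top"):
    im,d=cap(n,n+"1"); W=world(n,d)
    for t in ("amber_cell","clear_cell_center","rail","handle","nose_face","tailstock","beaker_center","dish_center","pen_center"):
        try: r=viewer.trace(n,t)
        except Exception as e: print(n,t,e); continue
        out[n,t]=r
        for q in r[:2]:
            m=q["mask"]&(d>0); P=W[m]
            if len(P): print(n,t,round(q["p"],2),np.round(q["bbox"]),m.sum(),"med",np.round(np.median(P,0),4),"lo",np.round(np.percentile(P,3,0),3),"hi",np.round(np.percentile(P,97,0),3))
    big=cv2.resize(im[150:310,190:390] if n=="scene" else im[180:270,200:410],None,fx=4 if n=="scene" else 3.8,fy=4 if n=="scene" else 3.8,interpolation=cv2.INTER_CUBIC)
    cv2.imwrite(f"pics/{n}1z.png",big[:600,:800])
pickle.dump(out,open("tr.pkl","wb"))
```

```text
scene amber_cell 0.87 [231. 160.  36.  25.] 435 med [0.4897 0.1881 0.0469] lo [0.436 0.174 0.001] hi [0.546 0.248 0.059]
scene amber_cell 0.27 [246. 180.  45.  23.] 451 med [0.4953 0.0842 0.0471] lo [0.444 0.067 0.028] hi [0.547 0.104 0.058]
scene clear_cell_center 0.8 [249. 181.  46.  24.] 443 med [0.4964 0.0839 0.0473] lo [0.444 0.067 0.032] hi [0.547 0.099 0.059]
scene rail 0.6 [319. 254.  95. 102.] 3129 med [ 0.5448 -0.2597  0.0182] lo [ 0.516 -0.357  0.01 ] hi [ 0.581 -0.074  0.111]
scene tailstock 0.6 [342. 260.  28.  46.] 718 med [ 0.5522 -0.2981  0.0637] lo [ 0.533 -0.311  0.029] hi [ 0.58  -0.274  0.119]
scene beaker_center 0.83 [388. 217.  20.  32.] 539 med [ 0.7367 -0.2149  0.034 ] lo [ 0.716 -0.235  0.001] hi [ 0.763 -0.188  0.056]
scene dish_center 0.88 [398. 269.  28.  26.] 586 med [ 0.6868 -0.3424  0.0104] lo [ 0.661 -0.368 -0.002] hi [ 0.723 -0.312  0.013]
scene pen_center 0.6 [367. 348.  67.  16.] 395 med [ 0.5128 -0.4641  0.0095] lo [ 0.468 -0.502  0.004] hi [ 0.556 -0.423  0.014]
top amber_cell 0.55 [226. 237.  10.  35.] 305 med [0.4921 0.1948 0.053 ] lo [0.441 0.1
[... 475 characters left out ...]
.0713] lo [ 0.535 -0.309  0.039] hi [ 0.58  -0.267  0.124]
top nose_face 0.57 [378. 218.  17.  17.] 175 med [ 0.5549 -0.2841  0.071 ] lo [ 0.535 -0.308  0.039] hi [ 0.576 -0.264  0.124]
top tailstock 0.66 [374. 218.  14.  14.] 219 med [ 0.5561 -0.2841  0.0668] lo [ 0.534 -0.309  0.013] hi [ 0.583 -0.264  0.124]
top beaker_center 0.5 [348. 162.  20.  14.] 206 med [ 0.7416 -0.2082  0.0269] lo [ 0.717 -0.231  0.009] hi [ 0.762 -0.186  0.06 ]
top dish_center 0.6 [390. 180.  17.  16.] 273 med [ 0.6896 -0.3378  0.0133] lo [ 0.662 -0.364  0.006] hi [ 0.716 -0.311  0.02 ]
top dish_center 0.28 [346. 220. 103.  23.] 1823 med [ 0.5508 -0.2071  0.0179] lo [ 0.517 -0.346  0.009] hi [ 0.585 -0.038  0.103]
```

View pics/scene1z.png

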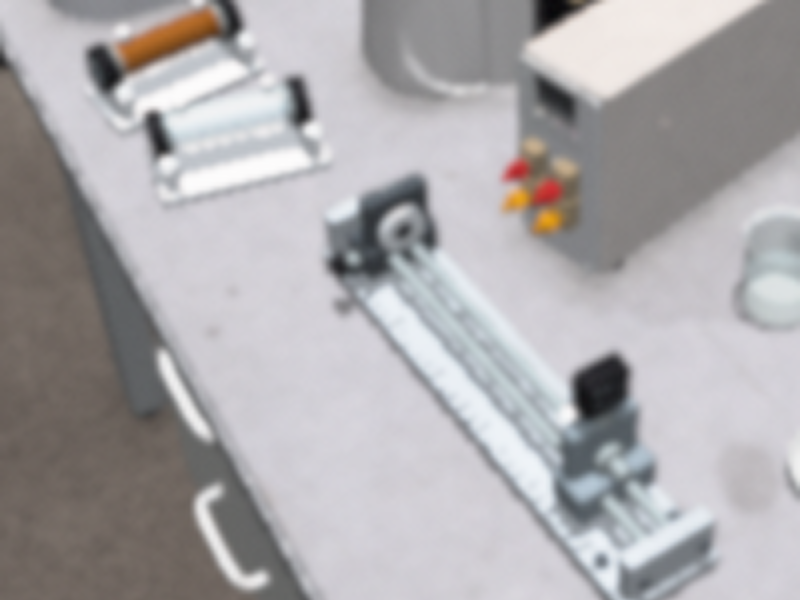

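View pics/top1z.png

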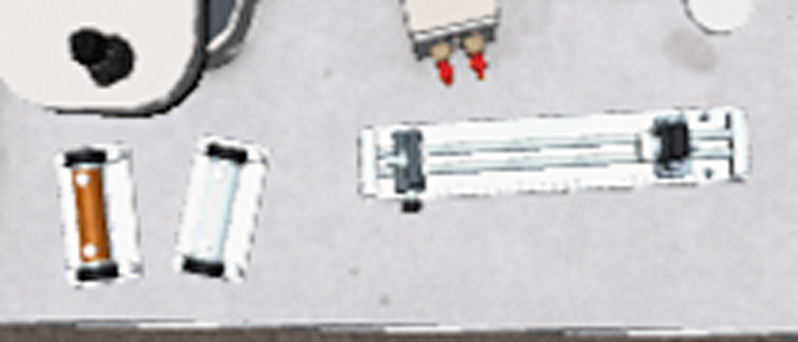

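Run:
```python
from h import *
for n in ("scene","top"):
    d=np.load(f"pics/{n}1.npy"); W=world(n,d).reshape(-1,3); im=cv2.imread(f"pics/{n}1.png").reshape(-1,3)
    def box(x0,x1,y0,y1,z0,z1): return W[(W[:,0]>x0)&(W[:,0]<x1)&(W[:,1]>y0)&(W[:,1]<y1)&(W[:,2]>z0)&(W[:,2]<z1)]
    print(n,"bench",np.median(box(.4,.7,-.6,.3,-.02,.02)[:,2]))
    B=box(.49,.62,-.40,0,.008,.022); r=cv2.minAreaRect(B[:,:2].astype(np.float32)*1000); print("base",len(B),r, np.median(B[:,2]), B.min(0),B.max(0))
    H=box(.5,.62,-.38,-.2,.1,.13); print("handle",len(H),np.round(H.min(0),4),np.round(H.max(0),4),np.median(H,0))
    S=box(.5,.62,-.15,0,.07,.1); print("stop",len(S),np.round(np.percentile(S,[1,99],0),4),np.median(S,0))
    for nm,y0,y1 in(("amber",.15,.24),("clear",.06,.13)):
        A=box(.40,.58,y0,y1,.045,.075); print(nm,len(A)); 
        if len(A)>5: print(cv2.minAreaRect(A[:,:2].astype(np.float32)*1000),np.round(np.percentile(A,[1,99],0),4),np.median(A,0))
```

```text
scene bench -0.0011199323002658024
base 1612 ((550.7201538085938, -194.93894958496094), (65.26017761230469, 329.66705322265625), 4.153320789337158) 0.012494890840137385 [ 0.50714971 -0.36148666  0.00808532] [ 0.5944191  -0.03253284  0.02171626]
handle 151 [ 0.5424 -0.3007  0.1005] [ 0.5711 -0.2848  0.1209] [ 0.55517544 -0.29668555  0.11616885]
stop 174 [[ 0.5196 -0.1345  0.0702]
 [ 0.6194 -0.0721  0.0894]] [ 0.54922097 -0.08190305  0.08192537]
amber 248
((490.8707275390625, 192.34722900390625), (109.56242370605469, 30.033550262451172), 8.676405906677246) [[0.436  0.1739 0.0455]
 [0.5447 0.2106 0.0634]] [0.49064708 0.19054032 0.050585  ]
clear 284
((496.6524963378906, 88.76724243164062), (29.444955825805664, 109.87084197998047), 80.57987213134766) [[0.4422 0.0668 0.0452]
 [0.5499 0.1076 0.0635]] [0.49230134 0.08624425 0.0507634 ]
top bench 0.0015245790356142042
base 1177 ((554.452880859375, -199.61328125), (129.02784729003906, 397.5134582519531), 0.25528186559677124) 0.014611593616549179 [ 0.49021844 -0.39816574  0.0080001 ] [ 0.61952892 -0.00101297  0.02192856]
handle 56 [ 0.5433 -0.2955  0.1015] [ 0.5709 -0.2802  0.1288] [ 0.55845048 -0.28881468  0.11880794]
stop 88 [[ 0.5202 -0.1302  0.0709]
 [ 0.6182 -0.0674  0.0946]] [ 0.55144898 -0.07783927  0.08612284]
amber 285
((491.7142639160156, 197.57635498046875), (109.93392181396484, 33.99568176269531), 8.507732391357422) [[0.438  0.1765 0.0455]
 [0.5459 0.2179 0.0694]] [0.49208448 0.19632316 0.05355444]
clear 279
((498.049072265625, 94.05500030517578), (31.584503173828125, 109.74542236328125), 79.60868072509766) [[0.4449 0.0706 0.0453]
 [0.551  0.1152 0.066 ]] [0.4965732  0.09271565 0.05337838]
```

Run:
```python
from h import *
n="top"
d=np.load("pics/top1.npy"); W=world("top",d)
# height map in grid, over x .3-.8,y -.5...45
P=W[d>0].reshape(-1,3); Ps=world("scene",np.load("pics/scene1.npy")).reshape(-1,3); 
for nm,Q in(("top",P),("scene",Ps)):
    print(nm); xs=np.arange(.38,.80,.03); ys=np.arange(.40,-.48,-.04)
    print("x\\y  "+" ".join("%4d"%(y*1000) for y in ys))
    for x in xs[::-1]:
        r=[]
        for y in ys:
            m=(abs(Q[:,0]-x)<.015)&(abs(Q[:,1]-y)<.02)&(Q[:,2]<1)
            r.append("%4d"%(Q[m,2].max()*1000) if m.any() else "  --")
        print("%4d "%(x*1000)+" ".join(r))
```

```text
top
x\y   400  360  320  280  240  200  160  120   80   40    0  -39  -79 -119 -159 -199 -239 -279 -319 -359 -399 -439
 800  171  174  174  172  289  297  296  298  292  289   13  163  164  160  824   10    9    8   10   10   10   78
 770  173  173  174  171  289  300  299  299  294  292    8  161  165  166  823   63   59    8    8   11   11   11
 740  172  172  171  173  289  296  299  298  295  288   11  161  163  162  823   60   60    9   11    8    9    9
 710  175  173  172  171  296  296  299  296  298  290    9  159  163  165  999   61   60   12   21   21   11    7
 680  872  931  995  999  999  999  999  999  999  999  999  999  999  999  999  999  999  999  999  999  999  999
 650  168  172  170  169  295  301  300  298  296    8   10    9  999  162  154  999    9   11   20   14   12   10
 620  168  163  165  165  296  299  383  385  298    8   10    9  155   97   13    9   12   11   12   11   10   10
 590  161  162  160  159  294  297  413  412  297    9   10    9   90   90   20   26   20   90   52   51    9    9
 560  158  155  158  155   11  295  296  298  289   33   10  
[... 1889 characters left out ...]
    2    3
 530  147  146  146  145    6   64   31    9   64   31    1   47   85   40   41   40   41  118   49   46    2    8
 500  146  146  145  146 -762   53   10    9   54    7    1   46   43   14    9    1    2    2    2    1    2   13
 470  146  146  147  144 -366   62   47   53   64    1    2    2    2    1    1    2    2    2    2    3   10   12
 440  145  145  145  141    1   58   55   56   59    1    2    1    1    1    1    2    1    3    2    2    2    2
 410    2    3    1    3    1    1    2    1    2    2    1    1    2    3    1    1    2    1    2    1    2    3
 380 -753 -752 -753 -755 -753 -755 -752 -754 -753 -752 -753 -754 -755 -755   --   --   --   --   --   --   --   --
```

Run:
```python
from h import *
# color-based measurement, rays at known planes
def ray(n,uv,z):
    m=viewer.camera_model(n);E=np.array(m["extrinsics"]);uv=np.atleast_2d(uv)
    r=np.c_[(uv[:,0]-m["cx"])/m["fx"],(uv[:,1]-m["cy"])/m["fy"],np.ones(len(uv))]@E[:3,:3].T
    return E[:3,3]+r*((z-E[2,3])/r[:,2])[:,None]
for n in("top","scene"):
    im=cv2.imread(f"pics/{n}1.png"); hsv=cv2.cvtColor(im,cv2.COLOR_BGR2HSV); d=np.load(f"pics/{n}1.npy"); W=world(n,d)
    m=(hsv[...,0]>4)&(hsv[...,0]<22)&(hsv[...,1]>110)&(W[...,1]>.14)&(W[...,1]<.25)&(W[...,0]>.42)&(W[...,0]<.56)&(W[...,2]<.09)
    v,u=np.nonzero(m); Q=ray(n,np.c_[u,v],.047 if n=="scene" else .05); c=Q.mean(0); w,V=np.linalg.eigh(np.cov(Q[:,:2].T)); a=V[:,1]*np.sign(V[0,1])
    print(n,"amber",len(u),c,np.degrees(np.arctan2(a[1],a[0])), "depth mean",W[m].mean(0))
    # black: discs and handle
    blk=(hsv[...,2]<75)
    for nm,b,z in(("discs amber",(.41,.57,.15,.24),.05),("discs clear",(.41,.57,.05,.14),.05),("handle",(.5,.6,-.36,-.24),.12),("stop",(.5,.6,-.15,-.03),.085)):
        mm=blk&(W[...,0]>b[0])&(W[...,0]<b[1])&(W[...,1]>b[2])&(W[...,1]<b[3])&(W[...,2]>.03)&(W[...,2]<.14)
        k,l,st,ce=cv2.connectedComponentsWithStats(mm.astype(np.uint8))
        for i in range(1,k):
            if st[i,4]>12: print("  ",nm,st[i],np.round(ray(n,ce[i:i+1],z)[0],4),np.round(np.median(W[l==i],0),4))
```

```text
top amber 143 [0.49100711 0.1943287  0.05      ] 7.314490337824897 depth mean [0.49097205 0.19407555 0.05124129]
   discs amber [217 220  11   4  31] [0.5392 0.2004 0.05  ] [0.5392 0.199  0.0562]
   discs amber [221 250  10   4  28] [0.4428 0.1871 0.05  ] [0.4428 0.1855 0.0556]
   discs clear [255 218  10   5  28] [0.5448 0.0818 0.05  ] [0.5443 0.0803 0.0567]
   discs clear [248 248  11   5  31] [0.4484 0.0992 0.05  ] [0.4488 0.0987 0.0552]
   handle [373 212   9  13  72] [ 0.5548 -0.2851  0.12  ] [ 0.5556 -0.2855  0.1174]
scene amber 158 [0.4931227  0.18920633 0.047     ] 9.987046588212213 depth mean [0.49302052 0.18877154 0.04728724]
   discs amber [245 150   5   9  20] [0.5392 0.1851 0.05  ] [0.5402 0.1882 0.0461]
   discs amber [213 162   7  10  41] [0.442  0.1753 0.05  ] [0.4421 0.1754 0.0485]
   discs clear [263 171   4   9  21] [0.5425 0.0679 0.05  ] [0.5443 0.0703 0.0481]
   discs clear [227 179   5   9  21] [0.4476 0.0862 0.05  ] [0.4481 0.0862 0.0486]
   handle [334 240  12  15 137] [ 0.5511 -0.303   0.12  ] [ 0.5549 -0.2982  0.1138]
   stop [290 197   6   4  13] [ 0.5514 -0.0907  0.085 ] [ 0.5572 -0.0814  0.0764]
   stop [281 201   6  11  34] [ 0.518  -0.1005  0.085 ] [ 0.5237 -0.0826  0.0686]
   stop [281 213   5   5  19] [ 0.5058 -0.1297  0.085 ] [ 0.5233 -0.0845  0.0378]
```

Run:
```python
from h import *
for n in("top","scene"):
    W=world(n,np.load(f"pics/{n}1.npy")).reshape(-1,3)
    W=W[(W[:,0]>.3)&(W[:,0]<.9)&(W[:,2]<.5)]
    for y in np.arange(.08,.40,.02):
        m=(abs(W[:,1]-y)<.01)&(W[:,2]>.1)
        if m.any(): 
            Q=W[m]; i=np.argsort(Q[:,0])[:3]; print(n,"y%.2f"%y,np.round(Q[i[1]],3))
    # box front
    m=(W[:,2]>.05)&(W[:,1]>-.17)&(W[:,1]<.0)&(W[:,0]>.59)
    Q=W[m]; i=np.argsort(Q[:,0])[:60:6]; print("box",np.round(Q[i],3))
    # rail base edges: per-y bins x min,max at z .008-.022, and rods
    m=(W[:,2]>.007 if n=="scene" else W[:,2]>.0125)&(W[:,2]<.06)&(W[:,1]>-.36)&(W[:,1]<-.03)&(W[:,0]>.49)&(W[:,0]<.61)
    Q=W[m]
    E=[]
    for y in np.arange(-.35,-.03,.02):
        q=Q[abs(Q[:,1]-y)<.01]
        if len(q): E.append((y,np.percentile(q[:,0],2),np.percentile(q[:,0],98)))
    E=np.array(E); print(np.round(E,4));
```

```text
top y0.08 [0.581 0.089 0.24 ]
top y0.10 [0.566 0.11  0.281]
top y0.12 [0.562 0.123 0.266]
top y0.14 [0.562 0.134 0.265]
top y0.16 [0.562 0.168 0.261]
top y0.18 [0.562 0.179 0.288]
top y0.20 [0.564 0.19  0.288]
top y0.22 [0.58  0.212 0.291]
top y0.24 [0.629 0.23  0.288]
top y0.28 [0.473 0.289 0.14 ]
top y0.30 [0.452 0.308 0.145]
top y0.32 [0.443 0.326 0.145]
top y0.34 [0.442 0.346 0.147]
top y0.36 [0.442 0.365 0.142]
top y0.38 [0.442 0.385 0.146]
box [[ 0.605 -0.102  0.059]
 [ 0.611 -0.105  0.064]
 [ 0.611 -0.13   0.061]
 [ 0.614 -0.102  0.09 ]
 [ 0.618 -0.105  0.088]
 [ 0.618 -0.13   0.086]
 [ 0.621 -0.121  0.061]
 [ 0.623 -0.092  0.092]
 [ 0.624 -0.123  0.089]
 [ 0.627 -0.126  0.093]]
[[-0.35    0.5334  0.5904]
 [-0.33    0.5303  0.5924]
 [-0.31    0.5298  0.5891]
 [-0.29    0.5263  0.5886]
 [-0.27    0.5259  0.5884]
 [-0.25    0.5256  0.5846]
 [-0.23    0.5253  0.5843]
 [-0.21    0.5216  0.5841]
 [-0.19    0.524   0.5803]
 [-0.17    0.5179  0.5802]
 [-0.15    0.5175  0.5798]
 [-0.13    0.5173  0.5764]
 [-0.11    0.5137  0.5758]
 [-0.09    0.512   0.5755]
 [-0.07    0.5008  0.5722]

[... 453 characters left out ...]
38 [0.44  0.374 0.135]
box [[ 0.603 -0.105  0.058]
 [ 0.605 -0.1    0.059]
 [ 0.608 -0.105  0.062]
 [ 0.61  -0.104  0.083]
 [ 0.61  -0.132  0.082]
 [ 0.611 -0.13   0.057]
 [ 0.612 -0.104  0.089]
 [ 0.613 -0.131  0.063]
 [ 0.614 -0.105  0.079]
 [ 0.615 -0.129  0.087]]
[[-0.35    0.5304  0.5888]
 [-0.33    0.5288  0.5851]
 [-0.31    0.5276  0.5879]
 [-0.29    0.5258  0.5814]
 [-0.27    0.5238  0.5477]
 [-0.25    0.5227  0.5611]
 [-0.23    0.5214  0.5773]
 [-0.21    0.5201  0.5815]
 [-0.19    0.519   0.5804]
 [-0.17    0.5173  0.5796]
 [-0.15    0.516   0.5773]
 [-0.13    0.5143  0.5761]
 [-0.11    0.5129  0.6035]
 [-0.09    0.5039  0.5722]
 [-0.07    0.499   0.5715]
 [-0.05    0.5084  0.5305]]
```

Run:
```python
import cv2
im=cv2.imread("pics/top1.png"); cv2.imwrite("pics/tz.png",cv2.resize(im[195:245,285:405],None,fx=6.6,fy=6.6,interpolation=cv2.INTER_CUBIC))
```

```text
(no output)
```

View pics/tz.png

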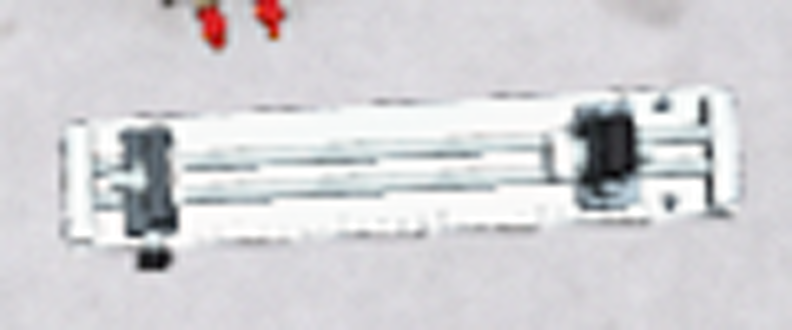

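The rail lies at about 4.1° with its centre near (0.5506, -0.195). The amber cell is near (0.491, 0.193) at about 8°. I'll approach to a spot in front of the amber cell and align the tool.

Emit:
{"op": "apply_moves", "data": {
  "increments": [
    [12,-20,0,2],
    [32,-54,0,5],
    [55,-92,-5,8],
    [78,-131,-10,11],
    [101,-170,-15,14],
    [124,-209,-25,17],
    [147,-248,-40,20],
    [170,-287,-50,23],
    [190,-320,-60,26],
    [204,-347,-65,27.5]
  ],
  "gripper": 0.6,
  "squeeze": 20
}}

```text
t: 2.1
tool_pos: [0.3964, 0.1931, 0.1658]
tcp_rot: [-0.0, -0.07, 0.998, -0.0]
contact_force: [0.2, -0.5, -0.4]
gripper_width: 0.051
```

Run:
```python
from h import *
s=observe(); print(s["t"],s["tool_pos"],s["tcp_rot"],s["contact_force"],s["gripper_width"],s["joint_pos"])
for n in("scene","top"):
    im,d=cap(n,n+"2")
im=cv2.imread("pics/scene2.png")[60:260,130:400]; cv2.imwrite("pics/s2z.png",cv2.resize(im,None,fx=2.9,fy=2.9,interpolation=cv2.INTER_CUBIC))
```

```text
2.1 [0.39635205 0.19308402 0.16575161] [-7.30547783e-05 -7.02306930e-02  9.97530765e-01 -1.33771883e-04] [ 0.16044615 -0.47723988 -0.35509675] 0.05100922220059765 [ 1.83026378e-01 -5.36688796e-02  1.99569647e+00 -2.67621111e-04
  1.19974036e+00 -1.52825000e+00]
```

View pics/s2z.png

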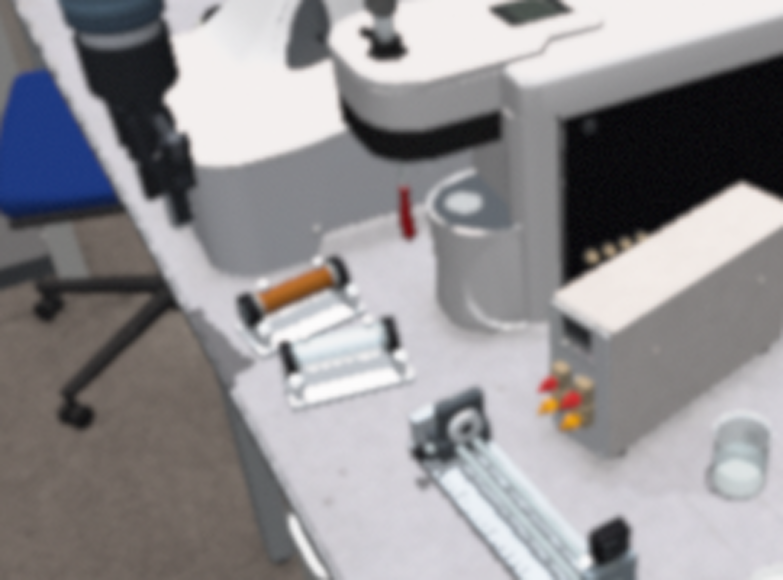

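View pics/top2.png

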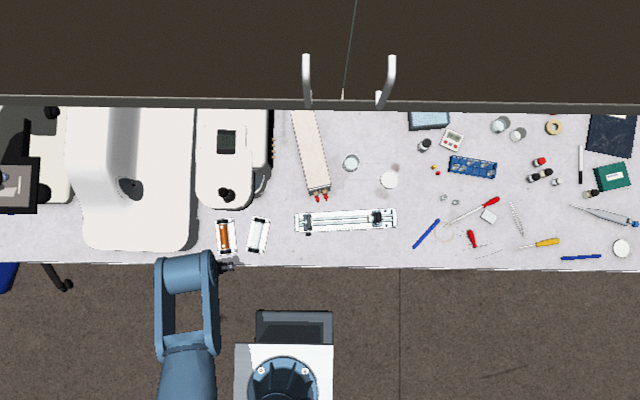

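Run:
```python
from h import *
T=observe()["tool_pos"]
for n in("top","scene"):
    W=world(n,np.load(f"pics/{n}2.npy")); W0=world(n,np.load(f"pics/{n}0.npy"))
    d=np.load(f"pics/{n}2.npy");d0=np.load(f"pics/{n}1.npy")
    m=(d>0)&((d0-d>.02)|(d0==0)); Q=W[m]-T
    Q=Q[(abs(Q[:,0])<.3)&(abs(Q[:,1])<.3)&(Q[:,2]>-.05)&(Q[:,2]<.7)]
    print(n)
    for z in np.arange(-.03,.6,.03):
        q=Q[(Q[:,2]>=z)&(Q[:,2]<z+.03)]
        if len(q)>2: print("z%.2f n%d"%(z,len(q)),np.round([*np.percentile(q[:,0],[1,99]),*np.percentile(q[:,1],[1,99])],3))
```

```text
top
z-0.03 n27 [ 0.061  0.271 -0.3    0.298]
z0.00 n5 [ 0.023  0.288 -0.021  0.261]
z0.03 n18 [-0.008  0.248 -0.04   0.218]
z0.06 n23 [-0.012  0.021 -0.039 -0.024]
z0.09 n88 [-0.003  0.054 -0.069  0.005]
z0.12 n46 [-0.013  0.28  -0.105  0.036]
z0.15 n8 [ 0.002  0.018 -0.038 -0.033]
z0.27 n39 [-0.069  0.034 -0.068  0.034]
z0.30 n348 [-0.13   0.054 -0.081  0.051]
z0.33 n1716 [-0.142  0.048 -0.086  0.06 ]
z0.36 n1420 [-0.159  0.027 -0.089  0.058]
z0.39 n1601 [-0.187 -0.052 -0.089  0.041]
z0.42 n1245 [-0.229 -0.13  -0.1    0.013]
z0.45 n1340 [-0.232 -0.173 -0.099  0.008]
z0.48 n292 [-0.228 -0.211 -0.088 -0.014]
scene
z-0.03 n6 [0.106 0.239 0.158 0.27 ]
z0.00 n140 [-0.017  0.16  -0.041  0.03 ]
z0.03 n159 [-0.021  0.244 -0.076  0.267]
z0.06 n223 [-0.022  0.259 -0.112  0.058]
z0.09 n304 [-0.022  0.179 -0.084  0.016]
z0.12 n329 [-0.038  0.238 -0.063 -0.005]
z0.15 n464 [-0.038  0.034 -0.039  0.004]
z0.18 n419 [-0.04   0.036 -0.041  0.003]
z0.21 n483 [-0.039  0.033 -0.039 -0.002]
z0.24 n455 [-0.039  0.033 -0.04  -0.004]
z0.27 n500 [-0.055  0.045 -0.07  -0.018]
z0.30 n1307 [-0.122  0.052 -0.083 -0.049]
z0.33 n1637 [-0.188  0.034 -0.09  -0.044]
z0.36 n539 [-0.22  -0.099 -0.092 -0.064]
```

Emit:
{"op": "apply_moves", "data": {
  "increments": [
    [15,0,-5,0],
    [40,0,-20,0],
    [65,0,-40,0],
    [85,0,-60,0],
    [94,0,-70,0],
    [94,0,-72,0]
  ]
}}

```text
t: 2.8
tool_pos: [0.4894, 0.1957, 0.093]
tcp_rot: [-0.001, -0.07, 0.998, 0.0]
contact_force: [-0.6, 0.4, 0.5]
gripper_width: 0.051
```

Run:
```python
from h import *
s=observe(); print(s["t"],s["tool_pos"],s["contact_force"],s["gripper_width"])
for n in("scene","top"):
    im,d=cap(n,n+"3")
im=cv2.imread("pics/scene3.png")[100:220,170:330]; cv2.imwrite("pics/s3z.png",cv2.resize(im,None,fx=5,fy=5,interpolation=cv2.INTER_CUBIC))
def proj(n,p):
    m=viewer.camera_model(n);E=np.linalg.inv(np.array(m["extrinsics"])); q=E[:3,:3]@p+E[:3,3]; return q[0]/q[2]*m["fx"]+m["cx"],q[1]/q[2]*m["fy"]+m["cy"]
print(proj("scene",s["tool_pos"]),proj("top",s["tool_pos"]))
```

```text
2.8 [0.48944722 0.1956545  0.09301771] [-0.5895224   0.4374587   0.53905011] 0.05100881992768865
(np.float64(227.01074491713234), np.float64(145.22697772699277)) (np.float64(220.55618661605746), np.float64(236.43631088515224))
```

View pics/s3z.png

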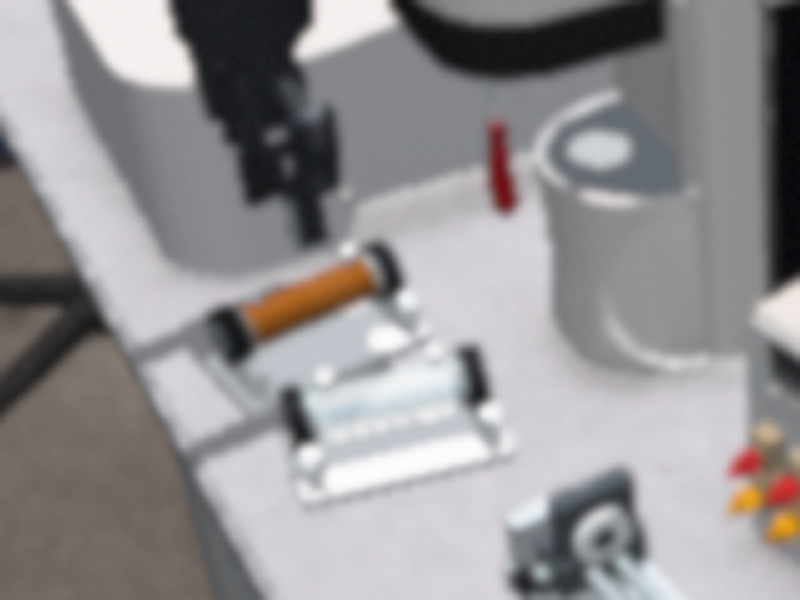

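Emit:
{"op": "apply_moves", "data": {
  "increments": [
    [0,-1,-8,0],
    [0,-2,-22,0],
    [0,-3,-36,0],
    [0,-3,-50,0],
    [0,-3,-60,0],
    [0,-3,-67,0],
    [0,-3,-70,0],
    [0,-3,-70,0]
  ]
}}

```text
t: 3.7
tool_pos: [0.4895, 0.1921, 0.0238]
tcp_rot: [-0.0, -0.07, 0.998, -0.0]
contact_force: [-0.1, 0.9, 0.5]
gripper_width: 0.0509
```

Run:
```python
from h import *
s=observe(); print(s["t"],s["tool_pos"],s["contact_force"],s["gripper_width"])
im,d=cap("scene","scene4")
im=im[100:220,170:330]; cv2.imwrite("pics/s4z.png",cv2.resize(im,None,fx=5,fy=5,interpolation=cv2.INTER_CUBIC))
```

```text
3.7 [0.48945017 0.19208897 0.02383635] [-0.05102029  0.86996863  0.52093727] 0.050935247385691856
```

View pics/s4z.png

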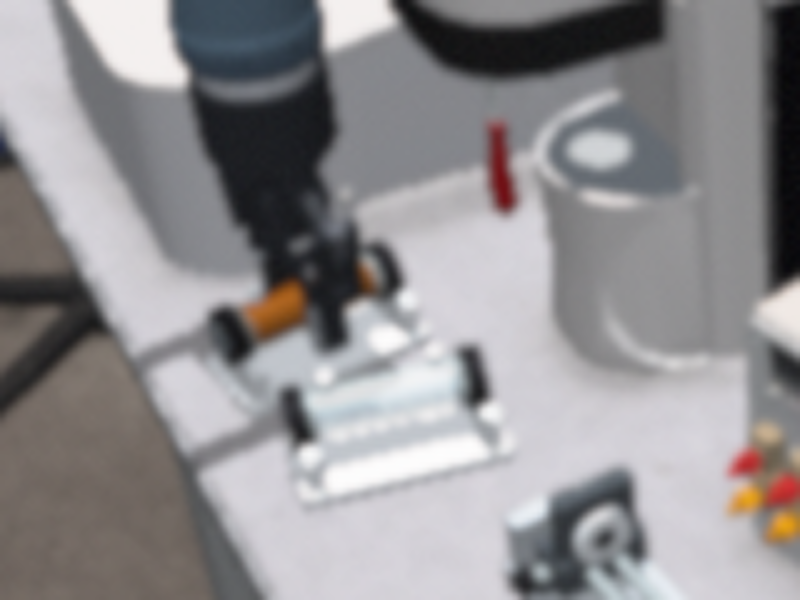

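Emit:
{"op": "apply_moves", "data": {
  "increments": [
    [0,0,0,0],
    [0,0,0,0],
    [0,0,0,0],
    [0,0,0,0],
    [0,0,0,0]
  ],
  "gripper": 0.37,
  "squeeze": 20
}}

```text
t: 4.25
tool_pos: [0.49, 0.1936, 0.0252]
tcp_rot: [0.001, -0.07, 0.998, 0.001]
contact_force: [-1.2, 6.7, 2.4]
gripper_width: 0.0319
```

Emit:
{"op": "apply_moves", "data": {
  "increments": [
    [0,0,0,0],
    [0,0,0,0],
    [0,0,0,0],
    [0,0,0,0]
  ],
  "gripper": 0.31
}}

```text
t: 4.65
tool_pos: [0.4897, 0.1957, 0.0258]
tcp_rot: [0.001, -0.07, 0.998, 0.003]
contact_force: [-4.5, 16.8, 7.2]
gripper_width: 0.0265
```

Emit:
{"op": "apply_moves", "data": {
  "increments": [
    [0,0,0,0],
    [0,0,0,0],
    [0,0,0,0],
    [0,0,0,0]
  ],
  "gripper": 0.22,
  "squeeze": 20
}}

```text
t: 5.05
tool_pos: [0.4897, 0.1962, 0.0259]
tcp_rot: [0.001, -0.07, 0.998, 0.003]
contact_force: [-5.4, 18.0, 8.4]
gripper_width: 0.0253
```

The cell sits further to +y than I aimed (+18 N side force), so I'm relieving it by moving the tool that way.

Emit:
{"op": "apply_moves", "data": {
  "increments": [
    [0,1,0,0],
    [0,2,0,0],
    [0,2,0,0],
    [0,2,0,0]
  ]
}}

```text
t: 5.45
tool_pos: [0.4896, 0.1964, 0.0258]
tcp_rot: [0.0, -0.07, 0.998, 0.002]
contact_force: [-4.7, 8.6, 9.6]
gripper_width: 0.0254
```

Emit:
{"op": "apply_moves", "data": {
  "increments": [
    [-0.5,1,0.5,0],
    [-1,1.6,1,0],
    [-1,1.6,1.5,0],
    [-1,1.6,1.5,0]
  ]
}}

```text
t: 5.85
tool_pos: [0.489, 0.196, 0.0262]
tcp_rot: [0.0, -0.07, 0.998, 0.0]
contact_force: [-0.6, 4.9, 2.3]
gripper_width: 0.0253
```

Emit:
{"op": "apply_moves", "data": {
  "increments": [
    [0,0.8,0.5,0],
    [0,0.9,2,0],
    [0,0.9,5,0],
    [0,0.9,10,0],
    [0,0.9,16,0],
    [0,0.9,22,0],
    [0,0.9,26,0],
    [0,0.9,28,0],
    [0,0.9,28,0]
  ]
}}

```text
t: 6.75
tool_pos: [0.4889, 0.1967, 0.0542]
tcp_rot: [0.0, -0.07, 0.998, 0.0]
contact_force: [0.5, -0.6, -1.6]
gripper_width: 0.0255
```

Run:
```python
from h import *
s=observe(); print(s["t"],s["tool_pos"],s["contact_force"],s["gripper_width"])
for n in("scene","top"):
    im,d=cap(n,n+"5")
im=cv2.imread("pics/scene5.png")[100:220,170:330]; cv2.imwrite("pics/s5z.png",cv2.resize(im,None,fx=5,fy=5,interpolation=cv2.INTER_CUBIC))
```

```text
6.75 [0.48889755 0.19669738 0.05424643] [ 0.4515459  -0.61069806 -1.62603459] 0.025499611937614807
```

View pics/s5z.png

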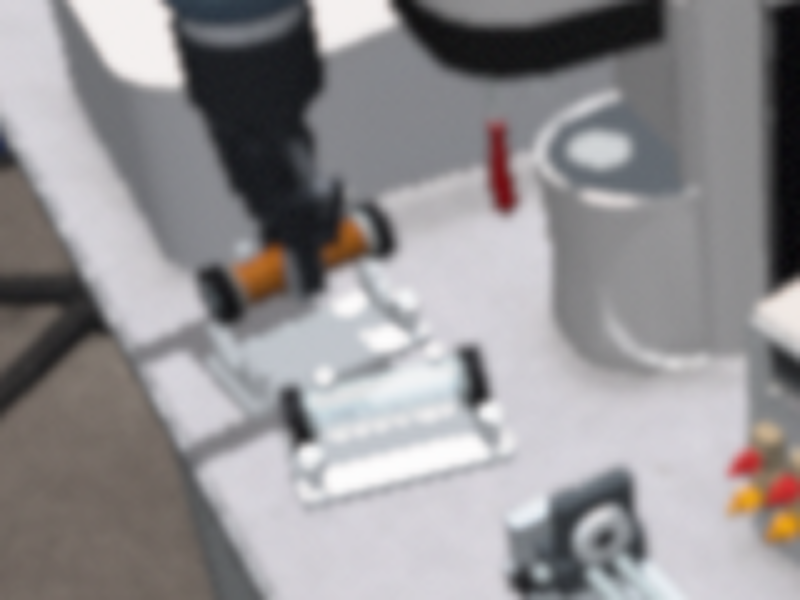

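Emit:
{"op": "apply_moves", "data": {
  "increments": [
    [0,0,10,0],
    [-2,0,28,0],
    [-4,-3,48,0],
    [-6,-10,64,-3],
    [-8,-22,74,-9],
    [-9,-40,80,-16],
    [-9,-60,80,-23],
    [-9,-82,80,-30],
    [-9,-104,80,-37],
    [-9,-126,80,-44]
  ]
}}

```text
t: 7.85
tool_pos: [0.4796, 0.0698, 0.1344]
tcp_rot: [0.0, 0.311, 0.95, 0.0]
contact_force: [-0.9, -0.2, -2.0]
gripper_width: 0.0253
```

Emit:
{"op": "apply_moves", "data": {
  "increments": [
    [0,-22,0,-7],
    [0,-44,0,-14],
    [0,-66,0,-21],
    [4,-90,0,-28],
    [10,-116,0,-35],
    [20,-142,0,-42],
    [34,-168,0,-47],
    [48,-192,0,-49.9],
    [58,-210,0,-49.9],
    [64,-219,0,-49.9]
  ]
}}

```text
t: 8.85
tool_pos: [0.5444, -0.1501, 0.1343]
tcp_rot: [0.0, 0.682, 0.732, 0.0]
contact_force: [-0.2, -0.0, -1.0]
gripper_width: 0.0255
```

Emit:
{"op": "apply_moves", "data": {
  "increments": [
    [2,-2,0,0],
    [3,-3,0,0],
    [3,-3,0,0]
  ]
}}

```text
t: 9.15
tool_pos: [0.5463, -0.1504, 0.1337]
tcp_rot: [-0.0, 0.681, 0.732, -0.0]
contact_force: [-1.3, -0.2, -1.0]
gripper_width: 0.025
```

Run:
```python
from h import *
s=observe(); print(s["t"],s["tool_pos"],s["tcp_rot"],s["contact_force"],s["gripper_width"])
for n in("scene","top"):
    im,d=cap(n,n+"6")
im=cv2.imread("pics/scene6.png")[130:310,230:430]; cv2.imwrite("pics/s6z.png",cv2.resize(im,None,fx=3.3,fy=3.3,interpolation=cv2.INTER_CUBIC))
im=cv2.imread("pics/top6.png")[190:270,285:405]; cv2.imwrite("pics/t6z.png",cv2.resize(im,None,fx=6.6,fy=6.6,interpolation=cv2.INTER_CUBIC))
```

```text
9.15 [ 0.54627291 -0.15044166  0.13370197] [-3.90559375e-04  6.80873132e-01  7.32401273e-01 -2.04188501e-05] [-1.29537217 -0.20550872 -1.02603336] 0.02495434970982
```

View pics/s6z.png

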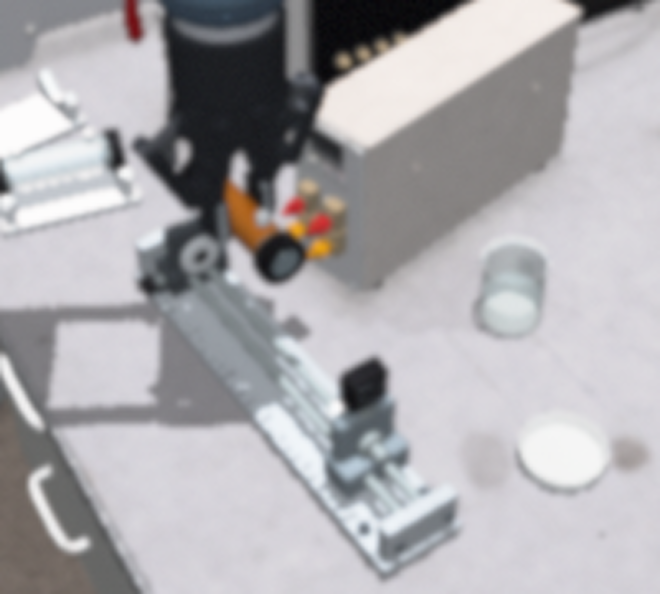

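View pics/t6z.png

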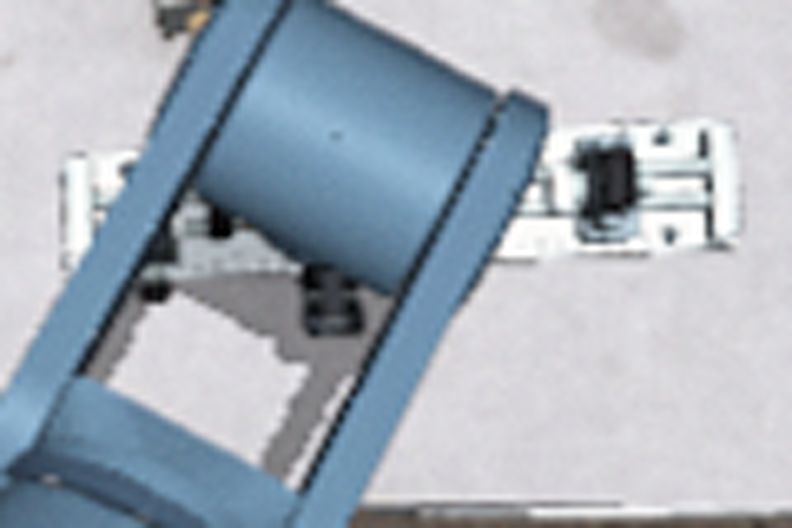

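Run:
```python
from h import *
d=np.load("pics/scene6.npy"); W=world("scene",d); im=cv2.imread("pics/scene6.png")
T=observe()["tool_pos"]
r=viewer.trace("scene","amber_cell"); print([(q["p"],q["bbox"]) for q in r])
m=r[0]["mask"]&(d>0); P=W[m]
print(np.percentile(P,[2,50,98],0))
# end disc face: points with lowest y along rail axis
u=np.array([-.0715,.9974,0]); s=P@u; f=P[s<np.percentile(s,3)+.006]; print("face n",len(f),f.mean(0),f.min(0),f.max(0)); print("expected axis xy at face", T[:2]+u[:2]*-.055, T[2]+.0138)
# rail stop face
hsv=cv2.cvtColor(im,cv2.COLOR_BGR2HSV)
W1=world("scene",np.load("pics/scene1.npy")).reshape(-1,3)
Q=W1[(abs(W1[:,0]-.545)<.032)&(W1[:,2]>.035)&(W1[:,2]<.09)&(W1[:,1]>-.12)&(W1[:,1]<-.03)]
t=Q@u; print(np.histogram(t,bins=np.arange(-.17,-.06,.004)))
F=Q[(Q[:,2]>.05)&(Q[:,2]<.08)]; print(np.percentile(F@u,[2,10,25,50,75,90])); print("origin s", np.array([.5504,-.195,0])@u)
```

```text
[(0.75, [311.9, 200.0, 25.6, 30.0])]
[[ 0.53208773 -0.21037215  0.1304197 ]
 [ 0.54425013 -0.1948431   0.15620142]
 [ 0.56550308 -0.13779929  0.16948653]]
face n 160 [ 0.54799898 -0.20840322  0.14900519] [ 0.53076321 -0.2114731   0.1301641 ] [ 0.56595382 -0.2039516   0.16482621]
expected axis xy at face [ 0.5502206  -0.20526387] 0.1475748971544112
(array([  0,   0,   1,   5,   8,   8,   6,   5,  10,   7,  21, 119, 128,
        46,  24,   6,   7,   2,   1,   0,   0,   8,  19,   8,   7,   3,
         0]), array([-0.17 , -0.166, -0.162, -0.158, -0.154, -0.15 , -0.146, -0.142,
       -0.138, -0.134, -0.13 , -0.126, -0.122, -0.118, -0.114, -0.11 ,
       -0.106, -0.102, -0.098, -0.094, -0.09 , -0.086, -0.082, -0.078,
       -0.074, -0.07 , -0.066, -0.062]))
[-0.12625132 -0.12535986 -0.12385813 -0.12131966 -0.11969301 -0.11758791]
origin s -0.2338466
```

Emit:
{"op": "apply_moves", "data": {
  "increments": [
    [1,0,-10,0],
    [3,0,-28,0],
    [3,0,-46,0],
    [3,0,-58,0],
    [3,0,-66,0],
    [3,0,-70,0],
    [3,0,-70,0],
    [3,0,-70,0]
  ]
}}

```text
t: 10.1
tool_pos: [0.5501, -0.1516, 0.0644]
tcp_rot: [0.001, 0.681, 0.732, 0.0]
contact_force: [-0.3, 1.1, -1.8]
gripper_width: 0.025
```

Run:
```python
from h import *
s=observe(); T=s["tool_pos"]; print(s["t"],T,s["contact_force"],s["gripper_width"])
im,d=cap("scene","scene7"); W=world("scene",d)
r=viewer.trace("scene","amber_cell"); print([(q["p"],q["bbox"]) for q in r])
m=r[0]["mask"]&(d>0); P=W[m]
u=np.array([-.0715,.9974,0]); s=P@u; f=P[s<np.percentile(s,3)+.006]; print("face n",len(f),f.mean(0),np.percentile(f,2,0),np.percentile(f,98,0)); print("expected axis", T[:2]+u[:2]*-.055, T[2]+.0138)
z=im[150:300,240:400]; cv2.imwrite("pics/s7z.png",cv2.resize(z,None,fx=4,fy=4,interpolation=cv2.INTER_CUBIC))
```

```text
10.1 [ 0.5501108  -0.15160102  0.06439667] [-0.27000537  1.06473356 -1.82899601] 0.025033015025499913
[(0.69, [307.1, 220.9, 34.9, 35.1])]
face n 138 [ 0.55181139 -0.20941992  0.08007976] [ 0.53575866 -0.2114041   0.06246347] [ 0.56851268 -0.20541544  0.09555727]
expected axis [ 0.5540433  -0.20645802] 0.07819667314108433
```

View pics/s7z.png

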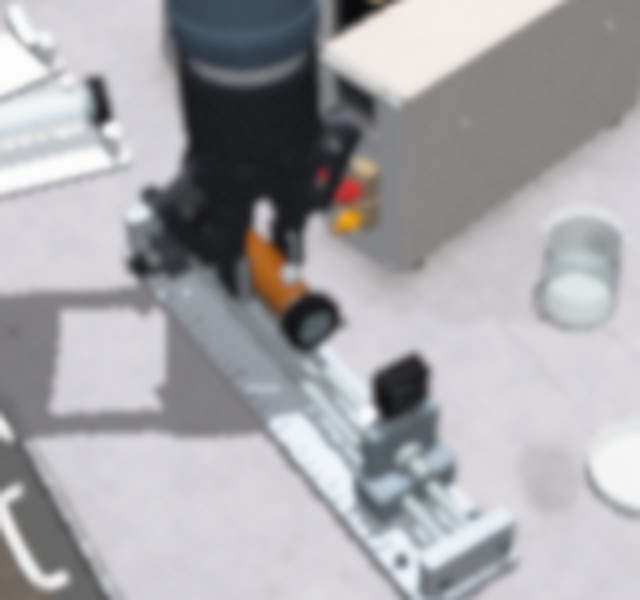

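Emit:
{"op": "apply_moves", "data": {
  "increments": [
    [-0.4,0,-4,0],
    [-0.4,0,-9,0],
    [-0.4,0,-13,0],
    [-0.4,0,-16,0],
    [-0.4,0,-17.5,0],
    [-0.4,0,-18,0],
    [-0.4,0,-18,0]
  ]
}}

```text
t: 10.9
tool_pos: [0.5492, -0.1513, 0.0457]
tcp_rot: [-0.0, 0.681, 0.732, -0.0]
contact_force: [0.0, 0.9, -0.2]
gripper_width: 0.025
```

Emit:
{"op": "apply_moves", "data": {
  "increments": [
    [0,0,-0.5,0],
    [0,0,-1,0],
    [0,0,-1.5,0],
    [0,0,-1.5,0]
  ]
}}

```text
t: 11.3
tool_pos: [0.5492, -0.1513, 0.0443]
tcp_rot: [-0.0, 0.681, 0.732, -0.0]
contact_force: [-1.0, -0.3, -2.2]
gripper_width: 0.0252
```

Emit:
{"op": "apply_moves", "data": {
  "increments": [
    [0,0,-0.5,0],
    [0,0,-1,0],
    [0,0,-1,0]
  ]
}}

```text
t: 11.6
tool_pos: [0.5492, -0.1513, 0.0432]
tcp_rot: [-0.0, 0.681, 0.732, -0.0]
contact_force: [-0.5, 0.5, -2.0]
gripper_width: 0.0252
```

Emit:
{"op": "apply_moves", "data": {
  "increments": [
    [0,0,-0.5,0],
    [0,0,-0.5,0]
  ]
}}

```text
t: 11.8
tool_pos: [0.5492, -0.1513, 0.0427]
tcp_rot: [-0.0, 0.681, 0.732, -0.0]
contact_force: [0.3, 0.6, -1.6]
gripper_width: 0.0252
```

Emit:
{"op": "apply_moves", "data": {
  "increments": [
    [0,0,-0.5,0],
    [0,0,-0.5,0]
  ]
}}

```text
t: 12.0
tool_pos: [0.5493, -0.1514, 0.0424]
tcp_rot: [0.0, 0.681, 0.732, 0.0]
contact_force: [-0.2, 0.4, -1.0]
gripper_width: 0.0251
```

Emit:
{"op": "apply_moves", "data": {
  "increments": [
    [0,0,-0.5,0],
    [0,0,-0.5,0]
  ]
}}

```text
t: 12.2
tool_pos: [0.5494, -0.1514, 0.0423]
tcp_rot: [0.0, 0.681, 0.732, 0.0]
contact_force: [-1.3, 0.7, 3.7]
gripper_width: 0.0251
```

Emit:
{"op": "apply_moves", "data": {
  "increments": [
    [0,0,0.3,0],
    [0,0,0.3,0]
  ]
}}

```text
t: 12.4
tool_pos: [0.5493, -0.1514, 0.0423]
tcp_rot: [0.0, 0.681, 0.732, 0.0]
contact_force: [-1.6, 0.9, 4.3]
gripper_width: 0.0251
```

Emit:
{"op": "apply_moves", "data": {
  "increments": [
    [0,0,0,0],
    [0,0,0,0],
    [0,0,0,0]
  ],
  "gripper": 0.36
}}

```text
t: 12.7
tool_pos: [0.5493, -0.1514, 0.0419]
tcp_rot: [0.0, 0.681, 0.732, 0.0]
contact_force: [-0.0, -0.4, -0.3]
gripper_width: 0.0306
```

Run:
```python
from h import *
s=observe(); T=s["tool_pos"]; print(s["t"],T,s["contact_force"],s["gripper_width"])
im,d=cap("scene","scene8"); W=world("scene",d)
r=viewer.trace("scene","amber_cell"); print([(q["p"],q["bbox"]) for q in r])
m=r[0]["mask"]&(d>0); P=W[m]
u=np.array([-.0715,.9974,0]); s=P@u; f=P[s<np.percentile(s,3)+.006]; print("face n",len(f),f.mean(0),np.percentile(f,2,0),np.percentile(f,98,0)); print("expected axis", T[:2]+u[:2]*-.055, T[2]+.0138)
z=im[150:300,240:400]; cv2.imwrite("pics/s8z.png",cv2.resize(z,None,fx=4,fy=4,interpolation=cv2.INTER_CUBIC))
```

```text
12.7 [ 0.54925756 -0.15139683  0.04192381] [-0.00157744 -0.36242887 -0.34356683] 0.03055041921998623
[(0.59, [315.2, 228.4, 22.4, 29.7])]
face n 130 [ 0.5504307  -0.20945539  0.05845491] [ 0.53474148 -0.21194333  0.04179594] [ 0.56595213 -0.20619877  0.07294221]
expected axis [ 0.55319006 -0.20625383] 0.0557238086050242
```

View pics/s8z.png

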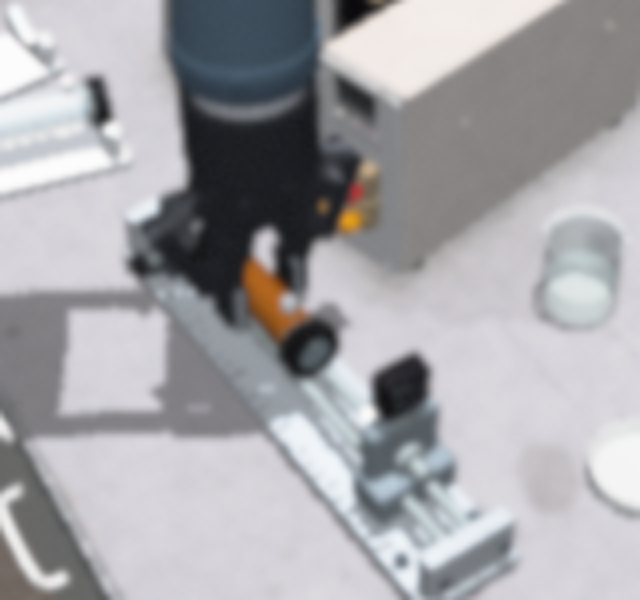

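Emit:
{"op": "apply_moves", "data": {
  "increments": [
    [0,0,0,0],
    [0,0,0,0],
    [0,0,2,0],
    [0,0,6,0],
    [0,0,14,0],
    [0,0,28,0],
    [0,0,48,0],
    [0,0,72,0],
    [0,0,96,0],
    [0,0,112,0]
  ],
  "gripper": 0.55
}}

```text
t: 13.8
tool_pos: [0.5503, -0.1518, 0.1576]
tcp_rot: [0.002, 0.681, 0.732, 0.001]
contact_force: [0.3, 0.6, -0.3]
gripper_width: 0.0469
```

Emit:
{"op": "apply_moves", "data": {
  "increments": [
    [0,-10,6,-8],
    [1,-26,8,-16],
    [3,-46,8,-24.5],
    [5,-68,8,-33],
    [7,-90,8,-41.5],
    [8,-110,8,-50],
    [9,-124,8,-58.5],
    [10,-134,8,-67],
    [10,-138,8,-75.5],
    [10,-138,8,-84]
  ]
}}

```text
t: 14.8
tool_pos: [0.5594, -0.2904, 0.1636]
tcp_rot: [0.001, 0.996, 0.085, 0.0]
contact_force: [-0.4, -0.1, -0.2]
gripper_width: 0.0466
```

Emit:
{"op": "apply_moves", "data": {
  "increments": [
    [0,0,0,-6],
    [0,0,0,-6],
    [0,0,0,-6]
  ]
}}

```text
t: 15.1
tool_pos: [0.5594, -0.2895, 0.1631]
tcp_rot: [0.0, 0.999, 0.038, 0.0]
contact_force: [-0.6, -0.4, 0.1]
gripper_width: 0.0471
```

Run:
```python
from h import *
s=observe(); T=s["tool_pos"]; print(s["t"],T,s["tcp_rot"],s["contact_force"],s["gripper_width"])
u=np.array([-.0715,.9974,0])
im,d=cap("scene","scene9"); W=world("scene",d)
r=viewer.trace("scene","amber_cell"); print([(q["p"],q["bbox"]) for q in r])
m=r[0]["mask"]&(d>0); P=W[m]
s=P@u; print(len(P),np.percentile(P,[2,50,98],0))
Q=W.reshape(-1,3);H=Q[(Q[:,0]>.52)&(Q[:,0]<.6)&(Q[:,1]>-.33)&(Q[:,1]<-.25)&(Q[:,2]>.08)&(Q[:,2]<.125)]; print("handle",len(H),np.percentile(H,[1,50,99],0))
z=im[150:300,240:400]; cv2.imwrite("pics/s9z.png",cv2.resize(z,None,fx=4,fy=4,interpolation=cv2.INTER_CUBIC))
```

```text
15.1 [ 0.55942855 -0.28948153  0.16307826] [3.42527197e-04 9.99295632e-01 3.75227969e-02 4.01741966e-04] [-0.60284086 -0.44566024  0.12449013] 0.047093167766126924
[(0.9, [306.9, 223.5, 35.9, 36.8]), (0.66, [318.2, 255.2, 95.1, 107.2])]
586 [[ 0.52937396 -0.21115218  0.03804609]
 [ 0.54333134 -0.16608055  0.06529392]
 [ 0.56494008 -0.10223411  0.07833192]]
handle 248 [[ 0.53682169 -0.30072243  0.08040914]
 [ 0.55386457 -0.29671836  0.10666602]
 [ 0.57795308 -0.28507465  0.11999223]]
```

View pics/s9z.png

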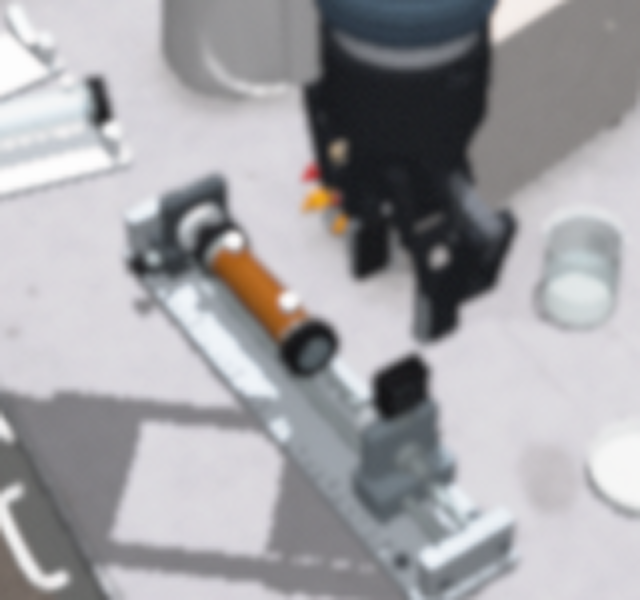

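Emit:
{"op": "apply_moves", "data": {
  "increments": [
    [0,0,-8,0],
    [0,0,-22,0],
    [0,0,-38,0],
    [0,0,-52,0],
    [0,0,-62,0],
    [0,0,-68,0],
    [0,0,-69,0],
    [0,0,-69,0]
  ]
}}

```text
t: 16.0
tool_pos: [0.5594, -0.2895, 0.0932]
tcp_rot: [0.0, 0.999, 0.036, 0.0]
contact_force: [0.4, -0.1, -0.2]
gripper_width: 0.0472
```

Emit:
{"op": "apply_moves", "data": {
  "increments": [
    [0,0,0,0],
    [0,0,0,0],
    [0,0,0,0],
    [0,0,0,0],
    [0,0,0,0],
    [0,0,0,0]
  ],
  "gripper": 0.25,
  "squeeze": 20
}}

```text
t: 16.6
tool_pos: [0.5592, -0.2894, 0.0932]
tcp_rot: [0.0, 0.999, 0.036, 0.0]
contact_force: [0.2, -1.0, -0.4]
gripper_width: 0.0214
```

Emit:
{"op": "apply_moves", "data": {
  "increments": [
    [0,0,0,0],
    [0,0,0,0],
    [0,0,0,0],
    [0,0,0,0],
    [0,0,0,0]
  ],
  "gripper": 0.1
}}

```text
t: 17.1
tool_pos: [0.5593, -0.2897, 0.0933]
tcp_rot: [0.0, 0.999, 0.036, 0.0]
contact_force: [-1.7, -2.2, 1.4]
gripper_width: 0.0154
```

Run:
```python
from h import *
s=observe(); T=s["tool_pos"]; print(s["t"],T,s["tcp_rot"],s["contact_force"],s["gripper_width"])
im,d=cap("scene","scene10")
z=im[150:300,240:400]; cv2.imwrite("pics/s10z.png",cv2.resize(z,None,fx=4,fy=4,interpolation=cv2.INTER_CUBIC))
```

```text
17.1 [ 0.55928057 -0.28970633  0.09326015] [2.78878862e-04 9.99352214e-01 3.59870492e-02 8.76729314e-05] [-1.73434812 -2.24307293  1.36620452] 0.015361158058452241
```

View pics/s10z.png

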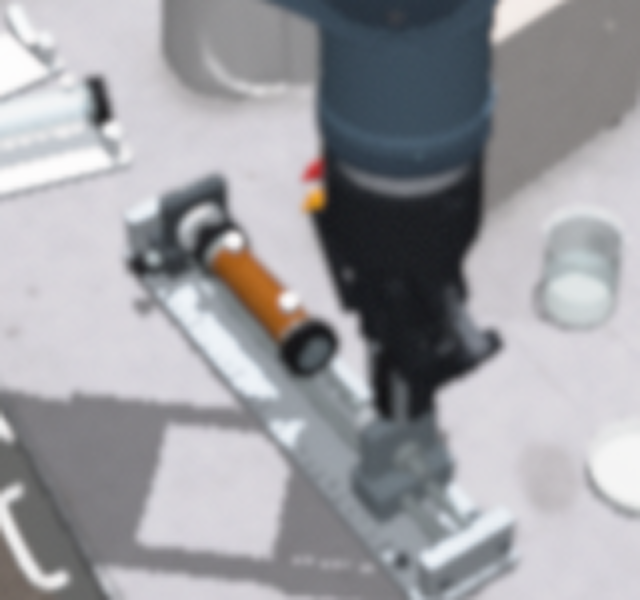

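Emit:
{"op": "apply_moves", "data": {
  "increments": [
    [-0.1,2,0,0],
    [-0.5,7,0,0],
    [-1,14,0,0],
    [-1.5,21,0,0],
    [-2,28,0,0],
    [-2.5,35,0,0],
    [-3,42,0,0],
    [-3.3,46,0,0],
    [-3.4,48,0,0],
    [-3.4,48,0,0]
  ]
}}

```text
t: 18.15
tool_pos: [0.5559, -0.2423, 0.0933]
tcp_rot: [0.001, 0.999, 0.036, 0.0]
contact_force: [0.7, -6.0, -0.1]
gripper_width: 0.0157
```

```bash
cat > st.py <<'E'
from h import *
import sys
u=np.array([-.0715,.9974,0])
def st(img=None):
    s=observe(); print("t %.2f s %.4f fs %.2f"%(s["t"],s["tool_pos"]@u,s["contact_force"]@u),np.round(s["tool_pos"],4),np.round(s["contact_force"],1),round(s["gripper_width"],4))
    if img:
        im,d=cap("scene",img); z=im[150:300,240:400]; cv2.imwrite("pics/"+img+"z.png",cv2.resize(z,None,fx=4,fy=4,interpolation=cv2.INTER_CUBIC))
st(sys.argv[1] if len(sys.argv)>1 else None)
E
python3 st.py s11
```

```text
t 18.15 s -0.2815 fs -6.00 [ 0.5559 -0.2423  0.0933] [ 0.7 -6.  -0.1] 0.0157
```

View pics/s11z.png

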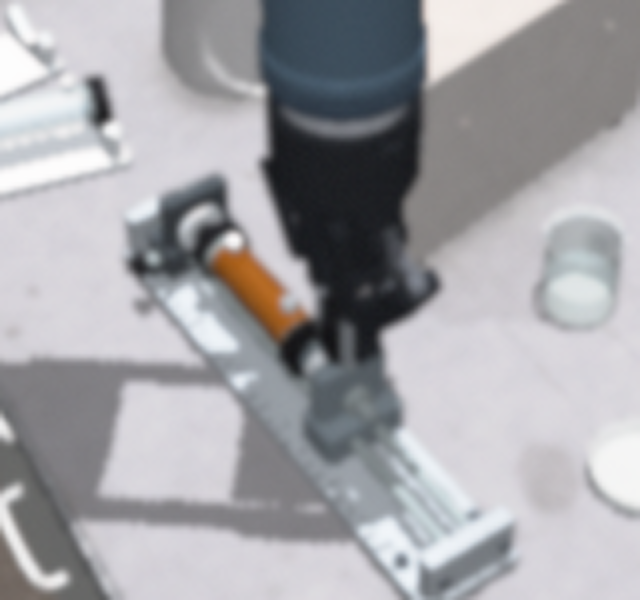

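Emit:
{"op": "apply_moves", "data": {
  "increments": [
    [-0.1,1.5,0,0],
    [-0.2,3,0,0],
    [-0.3,4.5,0,0],
    [-0.4,6,0,0]
  ]
}}

```text
t: 18.6
tool_pos: [0.5555, -0.237, 0.0933]
tcp_rot: [0.001, 0.999, 0.036, 0.0]
contact_force: [-0.5, -8.0, -1.1]
gripper_width: 0.0161
```

Emit:
{"op": "apply_moves", "data": {
  "increments": [
    [-0.1,1,0,0],
    [-0.1,2,0,0],
    [-0.2,3,0,0]
  ]
}}

```text
t: 18.9
tool_pos: [0.5553, -0.2341, 0.0933]
tcp_rot: [0.001, 0.999, 0.036, 0.0]
contact_force: [-0.3, -9.5, -1.4]
gripper_width: 0.0155
```

Emit:
{"op": "apply_moves", "data": {
  "increments": [
    [-0.1,1,0,0],
    [-0.1,2,0,0],
    [-0.2,3,0,0]
  ]
}}

```text
t: 19.2
tool_pos: [0.5551, -0.2312, 0.0933]
tcp_rot: [0.002, 0.999, 0.036, 0.0]
contact_force: [-0.6, -9.3, -0.9]
gripper_width: 0.0155
```

```bash
python3 st.py s12
```

```text
t 19.20 s -0.2703 fs -9.25 [ 0.5551 -0.2312  0.0933] [-0.6 -9.3 -0.9] 0.0155
```

View pics/s12z.png

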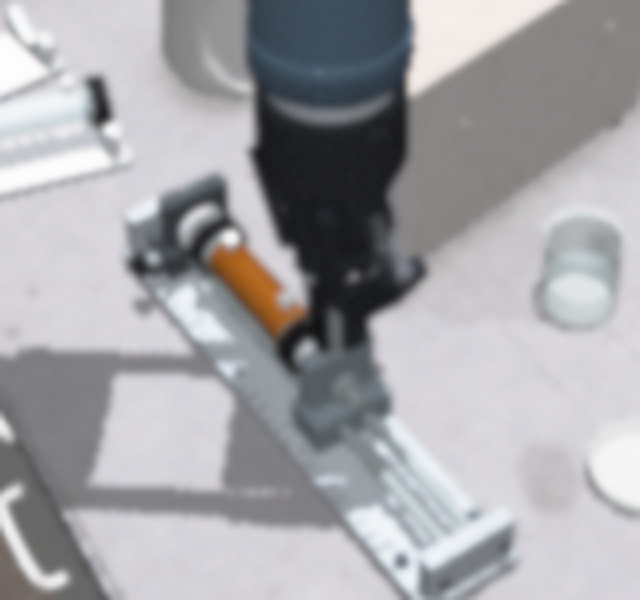

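Emit:
{"op": "apply_moves", "data": {
  "increments": [
    [-0.1,1,0,0],
    [-0.1,2,0,0],
    [-0.2,3,0,0],
    [-0.3,4,0,0]
  ]
}}

```text
t: 19.65
tool_pos: [0.5548, -0.2272, 0.0933]
tcp_rot: [0.001, 0.999, 0.036, 0.0]
contact_force: [-1.1, -8.2, -1.4]
gripper_width: 0.0155
```

Emit:
{"op": "apply_moves", "data": {
  "increments": [
    [-0.1,1,0,0],
    [-0.1,2,0,0]
  ]
}}

```text
t: 19.85
tool_pos: [0.5547, -0.2252, 0.0933]
tcp_rot: [0.001, 0.999, 0.036, 0.0]
contact_force: [-0.5, -8.4, -0.8]
gripper_width: 0.016
```

Emit:
{"op": "apply_moves", "data": {
  "increments": [
    [-0.1,1,0,0],
    [-0.2,2,0,0]
  ]
}}

```text
t: 20.05
tool_pos: [0.5545, -0.2232, 0.0933]
tcp_rot: [0.001, 0.999, 0.036, 0.0]
contact_force: [0.4, -9.1, -1.7]
gripper_width: 0.0157
```

```bash
python3 st.py s13
```

```text
t 20.05 s -0.2623 fs -9.13 [ 0.5545 -0.2232  0.0933] [ 0.4 -9.1 -1.7] 0.0157
```

View pics/s13z.png

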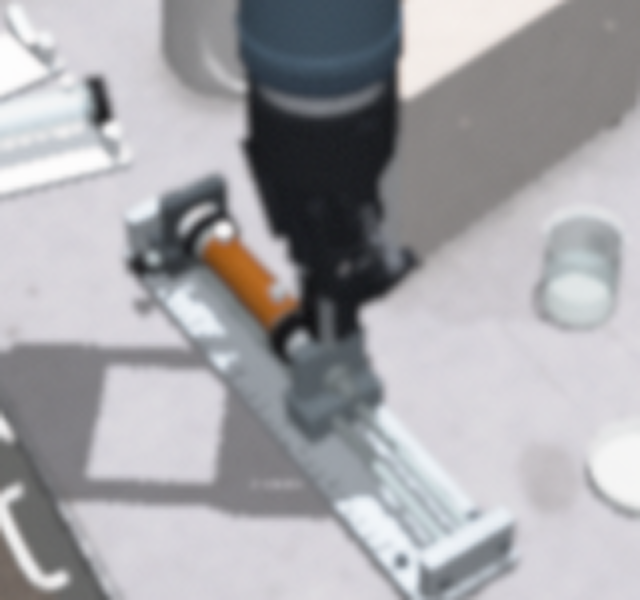

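Emit:
{"op": "apply_moves", "data": {
  "increments": [
    [0,0.5,0,0],
    [-0.1,1,0,0]
  ]
}}

```text
t: 20.3
tool_pos: [0.5545, -0.2222, 0.0933]
tcp_rot: [0.001, 0.999, 0.036, 0.0]
contact_force: [-0.1, -8.7, -2.4]
gripper_width: 0.0161
```

Emit:
{"op": "apply_moves", "data": {
  "increments": [
    [0,0.5,0,0],
    [-0.1,1,0,0]
  ]
}}

```text
t: 20.5
tool_pos: [0.5544, -0.2212, 0.0933]
tcp_rot: [0.001, 0.999, 0.036, 0.0]
contact_force: [-0.3, -8.7, -1.7]
gripper_width: 0.0154
```

Emit:
{"op": "apply_moves", "data": {
  "increments": [
    [0,0.5,0,0],
    [-0.1,1,0,0]
  ]
}}

```text
t: 20.7
tool_pos: [0.5543, -0.2202, 0.0933]
tcp_rot: [0.002, 0.999, 0.036, 0.0]
contact_force: [-0.6, -8.1, -2.2]
gripper_width: 0.0157
```

Emit:
{"op": "apply_moves", "data": {
  "increments": [
    [0,0.5,0,0],
    [0,1,0,0]
  ]
}}

```text
t: 20.9
tool_pos: [0.5543, -0.2194, 0.0933]
tcp_rot: [0.002, 0.999, 0.036, 0.0]
contact_force: [0.2, -10.3, -2.7]
gripper_width: 0.0156
```

Emit:
{"op": "apply_moves", "data": {
  "increments": [
    [0,0.5,0,0],
    [-0.1,1,0,0]
  ]
}}

```text
t: 21.1
tool_pos: [0.5542, -0.2187, 0.0933]
tcp_rot: [0.002, 0.999, 0.036, 0.0]
contact_force: [1.2, -11.2, -2.5]
gripper_width: 0.0156
```

Emit:
{"op": "apply_moves", "data": {
  "increments": [
    [0,0.5,0,0],
    [-0.1,0.5,0,0]
  ]
}}

```text
t: 21.3
tool_pos: [0.5542, -0.2182, 0.0933]
tcp_rot: [0.002, 0.999, 0.036, 0.0]
contact_force: [0.0, -11.2, -2.4]
gripper_width: 0.0153
```

```bash
python3 st.py s14
```

```text
t 21.30 s -0.2573 fs -11.14 [ 0.5542 -0.2182  0.0933] [  0.  -11.2  -2.4] 0.0153
```

View pics/s14z.png

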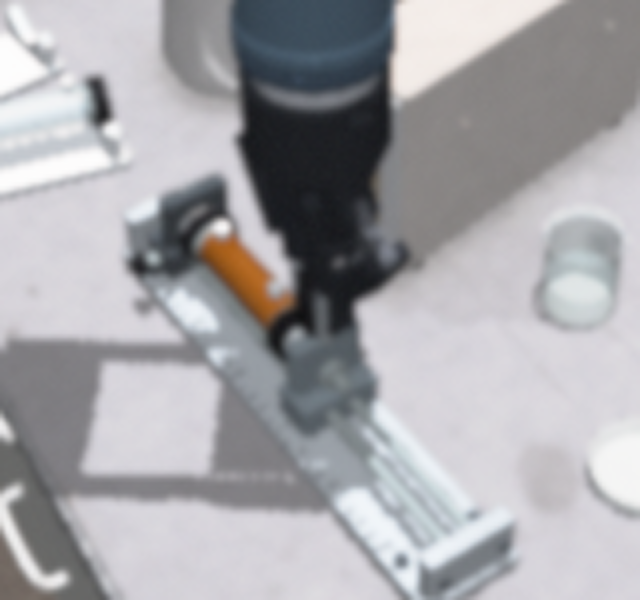

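Emit:
{"op": "apply_moves", "data": {
  "increments": [
    [0,0.5,0,0],
    [-0.1,1,0,0]
  ]
}}

```text
t: 21.55
tool_pos: [0.5541, -0.2175, 0.0933]
tcp_rot: [0.002, 0.999, 0.036, 0.001]
contact_force: [1.3, -12.7, -2.9]
gripper_width: 0.0157
```

Emit:
{"op": "apply_moves", "data": {
  "increments": [
    [0,0.5,0,0],
    [-0.1,0.7,0,0]
  ]
}}

```text
t: 21.75
tool_pos: [0.5541, -0.2169, 0.0933]
tcp_rot: [0.002, 0.999, 0.036, 0.001]
contact_force: [1.9, -12.1, -3.9]
gripper_width: 0.0157
```

```bash
python3 st.py
```

```text
t 21.75 s -0.2560 fs -12.16 [ 0.5541 -0.2169  0.0933] [  1.9 -12.1  -3.9] 0.0157
```

Emit:
{"op": "apply_moves", "data": {
  "increments": [
    [0,0.4,0,0],
    [0,0.7,0,0]
  ]
}}

```text
t: 21.95
tool_pos: [0.5541, -0.2165, 0.0933]
tcp_rot: [0.002, 0.999, 0.036, 0.001]
contact_force: [1.1, -12.6, -4.0]
gripper_width: 0.0157
```

Emit:
{"op": "apply_moves", "data": {
  "increments": [
    [0,0.2,0,0]
  ]
}}

```text
t: 22.05
tool_pos: [0.554, -0.2163, 0.0933]
tcp_rot: [0.002, 0.999, 0.036, 0.001]
contact_force: [1.1, -13.7, -3.7]
gripper_width: 0.0155
```

Emit:
{"op": "apply_moves", "data": {
  "increments": [
    [0,0.1,0,0]
  ]
}}

```text
t: 22.15
tool_pos: [0.5541, -0.2163, 0.0933]
tcp_rot: [0.002, 0.999, 0.036, 0.001]
contact_force: [0.9, -14.5, -3.5]
gripper_width: 0.0151
```

Emit:
{"op": "apply_moves", "data": {
  "increments": [
    [0,-0.6,0,0],
    [0,-1.2,0,0],
    [0,-1.2,0,0]
  ]
}}

```text
t: 22.45
tool_pos: [0.5541, -0.2163, 0.0933]
tcp_rot: [0.001, 0.999, 0.036, 0.001]
contact_force: [0.3, -10.1, -2.0]
gripper_width: 0.0158
```

Emit:
{"op": "apply_moves", "data": {
  "increments": [
    [0,-0.8,0,0],
    [0,-1.4,0,0],
    [0,-1.4,0,0]
  ]
}}

```text
t: 22.75
tool_pos: [0.554, -0.2163, 0.0933]
tcp_rot: [0.0, 0.999, 0.036, 0.0]
contact_force: [-0.3, -5.5, 0.3]
gripper_width: 0.0157
```

Emit:
{"op": "apply_moves", "data": {
  "increments": [
    [0,-0.5,0,0],
    [0,-0.5,0,0]
  ]
}}

```text
t: 22.95
tool_pos: [0.554, -0.2163, 0.0933]
tcp_rot: [0.0, 0.999, 0.036, 0.0]
contact_force: [1.2, -3.3, -0.1]
gripper_width: 0.0156
```

Emit:
{"op": "apply_moves", "data": {
  "increments": [
    [0,0,0,0],
    [0,0,0,0],
    [0,0,0,0],
    [0,0,0,0]
  ],
  "gripper": 0.4
}}

```text
t: 23.35
tool_pos: [0.5535, -0.2158, 0.0929]
tcp_rot: [-0.0, 0.999, 0.036, -0.0]
contact_force: [-0.5, -0.1, -0.3]
gripper_width: 0.0344
```

Emit:
{"op": "apply_moves", "data": {
  "increments": [
    [0,0,3,0],
    [0,0,10,0],
    [0,0,22,0],
    [0,0,38,0],
    [0,0,56,0],
    [0,0,76,0],
    [0,0,96,0],
    [0,0,110,0],
    [0,0,120,0],
    [0,0,124,0]
  ]
}}

```text
t: 24.35
tool_pos: [0.5542, -0.2165, 0.2187]
tcp_rot: [0.001, 0.999, 0.036, 0.001]
contact_force: [1.8, -0.0, 0.6]
gripper_width: 0.0342
```

Emit:
{"op": "apply_moves", "data": {
  "increments": [
    [-10,-10,0,0],
    [-30,-30,0,0],
    [-55,-55,0,0],
    [-80,-80,0,0],
    [-105,-105,0,0],
    [-125,-125,0,0],
    [-135,-135,0,0],
    [-140,-140,0,0],
    [-140,-140,0,0]
  ]
}}

```text
t: 25.25
tool_pos: [0.4133, -0.3564, 0.2167]
tcp_rot: [-0.0, 0.999, 0.036, -0.0]
contact_force: [-0.5, 0.6, -0.7]
gripper_width: 0.0339
```

```bash
python3 st.py s15
python3 - <<'E'
from h import *
import pickle
u=np.array([-.0715,.9974,0]); tr=pickle.load(open("tr.pkl","rb"))
W=world("scene",np.load("pics/s15.npy")); W1=world("scene",np.load("pics/scene1.npy"))
def H(W):
    Q=W.reshape(-1,3);return Q[(Q[:,0]>.53)&(Q[:,0]<.585)&(Q[:,1]>-.33)&(Q[:,1]<-.17)&(Q[:,2]>.1)&(Q[:,2]<.125)]
a,b=np.median(H(W1)@u),np.median(H(W)@u); print("tailstock moved",b-a)
for t in("clear_cell_center","beaker_center","dish_center","pen_center","amber_cell"):
    r=viewer.trace("scene",t); m=r[0]["mask"]; P=np.median(W[m],0)
    r1=tr["scene",t]; print(t,round(r[0]["p"],2),np.round(P,4),np.round(np.median(W1[r1[0]["mask"]],0),4))
m=r[0]["mask"]; P=W[m]; s=P@u; print("amber s",np.percentile(s,[1,99]), np.percentile(P,[2,98],0))
im,_=cap("top","top15"); z=im[190:270,285:405]; cv2.imwrite("pics/t15z.png",cv2.resize(z,None,fx=6.6,fy=6.6,interpolation=cv2.INTER_CUBIC))
E
```

```text
t 25.25 s -0.3850 fs 0.60 [ 0.4133 -0.3564  0.2167] [-0.5  0.6 -0.7] 0.0339
tailstock moved 0.07431999354280627
clear_cell_center 0.67 [0.466  0.0872 0.0478] [0.496  0.0839 0.0474]
beaker_center 0.69 [ 0.7369 -0.2167  0.0336] [ 0.7366 -0.2149  0.0341]
dish_center 0.89 [ 0.6875 -0.3416  0.0106] [ 0.6868 -0.3425  0.0104]
pen_center 0.94 [ 0.5116 -0.4624  0.0094] [ 0.5128 -0.4641  0.0095]
amber_cell 0.74 [ 0.542  -0.1711  0.0662] [0.4897 0.1881 0.0469]
amber s [-0.41266335 -0.12593973] [[ 0.53113017 -0.21721927 -0.00121583]
 [ 0.58676292 -0.10470856  0.10948954]]
```

View pics/s15z.png

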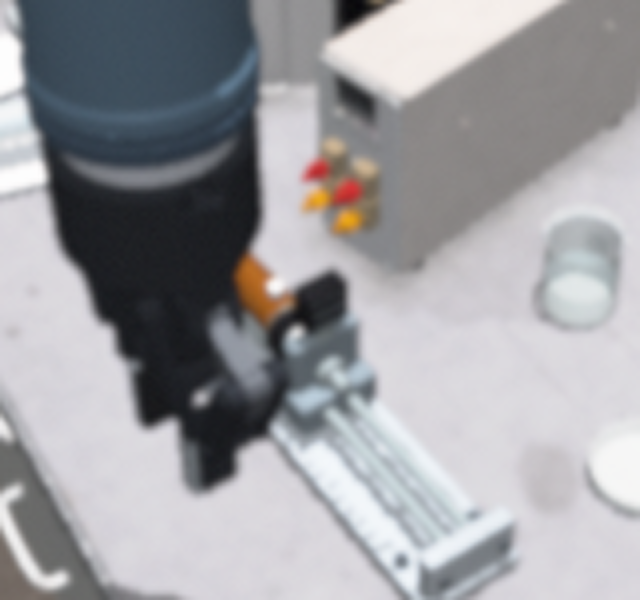

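View pics/t15z.png

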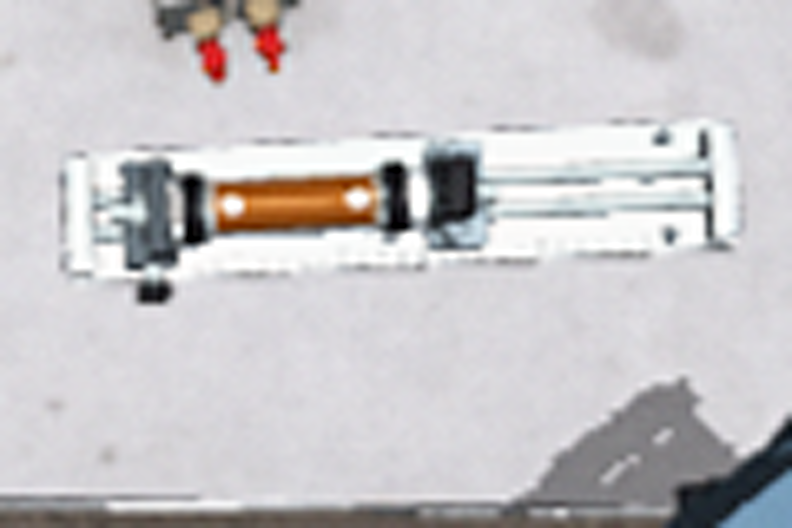

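```bash
python3 -c "
from cell import job; print(job.job_done())"
```

```text
the job is handed in; nothing more can be done
None
```

The amber cell is on the two rods, ports up, held between the end stop and the tailstock nose at about 5 N. I handed the job in with the gripper well clear, at about 25.4 s of the 58 s allowed.

**Mounting:**
- I gripped the cell at 20 N, set it down with about 4 N of contact and let go.
- I then gripped the handle and slid the tailstock about 74 mm along the holder, which also pushed the cell the last centimetre or so up to the stop.

**Nose force:** Both estimates, by distance and by force, give about 5 N.
- **Distance:** sliding friction was steady at about 8.7 N. After the cell met the stop, I advanced the tailstock about 4.1 mm, which at 1.2 N per mm gives about 5 N.
- **Force:** the last three readings were 12.6, 13.7 and 14.5 N. Less friction that is about 5 N, with roughly 1 N of scatter.
- When I eased the tool off, the tailstock did not move.

**Last pictures:** The top view shows the cell seated, both ports central on the barrel, and its discs between the stop and the nose. The beaker, dish and pen were within about 2 mm of where they started, which is measurement noise.

**What disagreed:**
- **Camera error in y:** I first closed on the cell about 4 mm off-centre because the cameras were out by that much. That put about 18 N of side force on it for under a second, below the 25 N and 50 N limits. I re-centred before lifting.
- **Clear cell:** its last scene-camera reading was 30 mm off along x. The arm was partly blocking that view and I never touched the cell, but I did not check it again.

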